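# Set the fixture dial to the red rider and lock it

### The arm

A 6-joint arm with a two-finger parallel gripper is mounted at the origin on a cart in front of the work surface, level with it; the furniture and walls round the work are solid. World frame = base frame: x ahead of the robot, y to its left, z up, the work surface at z = 0. Lengths are in m, angles in degrees, forces in N, time in s.
With the tool pointing down it reaches from about 0.35 to 0.875 m from the base axis. Payload 4.2 kg.
Tool frame: the origin (TCP) lies at the very end of the fingers, on their centre line; the grasp point (between the pads) lies 19 mm behind it; z points along the fingers, y is the direction in which the jaws open and shut (so a half turn about z gives the same grasp; the last joint's range is limited). The gripper opens to 85 mm and grips with 20 to 120 N. Pads are 22 mm wide; open, the fingers measure 114 mm over their backs; the gripper's body (76 mm by 85 mm) begins 54 mm behind the grasp point. The pads swing forward as they close: fully open they stand 13 mm farther back than shut.
Start: joints at [-57.319, 22.042, 0.453, 0, -68.411, -14.817], TCP at [0.192, -0.595, 0.231] pointing down, gripper open.
Joint ranges: [-179.83, 179.83], [-69.29, 118.12], [-61.27, 80.66], [-181.25, 117.63], [-171.15, -9.14], [-177.46, 177.46]. Speed limits (degrees/s): [159.86, 159.86, 180, 180, 180, 180].

### API

Orientations are given as [roll, pitch, yaw] about the fixed x, y, z axes, in that order (R = Rz(yaw) Ry(pitch) Rx(roll)).
In Python, from plant import r gives the robot as it stands.
- The arm moves only by the shell command python3 -m crank 'ROWS' [FORCE]. ROWS is JSON, a list of rows, each a list of 7 numbers: the opening, from 0 (shut) to 1 (fully open), then the shift along the tool's x, y, z each as a share of 500 mm, from -1 to 1, then the turn, a rotation vector about the tool's x, y, z each as a share of 0.5 rad, from -1 to 1. In form: [[gripper, dx, dy, dz, rx, ry, rz], ...]. A call has 1 to 10 rows; each row shifts and turns the commanded pose from where the row before left it, along the tool's axes as they then stand; what a row does not reach is not made up. A row lasts 1/8 s, in which the tool goes at most 62.5 mm and 10.7 degrees, less where a joint would pass 70% of its speed; a pose out of reach is approached as far as the arm can. A call with a number of a shift or a turn outside -1 to 1 is refused whole. A call with a gripper value outside its range is refused whole. The fingers move at their own pace and stop on an object; FORCE is the grip in N (left out, the last holds). Time passes only in rows, so rows that do not move let the fingers close. It gives the time, the measured TCP pose, the force and the opening at its end, in the units of the state.
- r.get_state(): the state, without advancing time (a new reading comes with each control period).
- r.snapshot(name): name is "scene" or "top" or "wrist"; returns a dict with "image" (480x640x3 uint8, red, green, blue), "camera_matrix" (3x3 intrinsics, pixels), "k1" (the pictures are not rectified: a ray, as slopes to the right and down, at radius r is drawn at 1 + k1 r^2 times it, then the intrinsics apply), "world_from_camera" (4x4, takes a point from camera to world coordinates). Camera axes: x right, y up, looking along -z (the intrinsics and any distortion apply to the point x, -y, -z); pixel columns grow to the right and rows downward; lengths in m; the calibration is good to about 2 mm. A picture is of the moment at which its call begins. There is no depth.
- r.hand_in(): hands the job in, once; it reports no verdict.
The state is a dict: "time_s": time; "joints": joint angles; "joint_velocities": joint speeds; "tau": joint torques, N m; "tool_pos": TCP position; "eef_rot": TCP orientation; "wrist_force": force on the tool from outside, world axes, zero at the start; "ft_torque": the same for the moment, N m; "width": finger opening in m.
Only numpy, scipy, OpenCV 4.12 (cv2) and the standard library are available. Lean on these libraries where they do the work, as an engineer would, in place of code of your own. Each camera call takes 0.05 s, during which the arm holds its last target.

### The job

On the grey setting fixture, push the steel peg of the black dial round with a fingertip until the dial's white index line lines up with the red rider on the scale, and leave it there. Then push the orange-knobbed clamp lever round, away from the robot, all the way to its stop to lock the setting, and take the hand away. Only push, gently: nothing is to be pinched, gripped or lifted, the rider stays where it is, the lever stays unlocked until the dial is set, and the loose parts around are left alone.

Things in the scene. Friction and masses are not known exactly. Their poses are not given: they have to be found in the camera images.
- fixture: The setting fixture, fixed to the bench: a grey base plate 190 mm (its x) by 235 mm (its y, from -140 to +95 mm), 16 mm thick, with an aluminium scale disc (168 mm across, top at 30 mm) and the dial in the middle of it. Origin: on the dial's axis at the bench top. z up; its -x side faces roughly towards the robot, +y is to the robot's left.
- dial (a joint): Angle of the dial, rad, anticlockwise from above positive, stops at -1.6 and 1.6. At 0 the white index line points along the fixture's -x and the peg along its +x (always opposite each other). Friction about 0.09 N m (2 N at the peg), no spring: it stays where it is left. It always starts clockwise of the rider, by 0.5 to 1.8 rad.
- target (a joint): Angle of the red rider, rad, same zero and direction as the dial: the index line is lined up when joint dial equals joint target. The rider is held by friction.
- lever (a joint): Angle of the clamp lever, rad, anticlockwise from above positive: 0 = points along the fixture's -y (unlocked, starts at 0 to 0.3), stop at 1.4 (locked) = points almost along the fixture's +x, away from the robot. Friction about 0.1 N m (2 N at the knob), no spring. The stop is rigid: ease off on reaching it (keep under 35 N).
- dial_axis (a point): On the dial's vertical axis, at the height of the dial's top (37 mm above the bench). The dial is a black disc 120 mm across with a dark knurled rim and, in the middle, a low steel hub cap 30 mm across and 5 mm high.
- dial_peg (a point): Centre of the top of the finger peg: upright steel pin 14 mm across (a collar of 18 mm over its lowest 3 mm), 42 mm from the dial's axis, from the dial's top (37 mm) to 69 mm above the bench.
- dial_index (a point): Outer end of the white index line (3 mm wide), 61 mm from the dial's axis, 37 mm above the bench.
- target_mark (a point): Pointed inner end (4 mm wide) of the red rider, 61 mm from the dial's axis, 37 mm above the bench. The rider is 9 mm wide and sits on the scale disc, from 62 to 88 mm from the axis, top 37 mm above the bench.
- lever_axis (a point): On the lever's vertical pivot axis, 112 mm from the dial's axis along the fixture's -y, 55 mm above the bench. A hub 28 mm across, up to 65 mm above the bench, sits there.
- lever_knob (a point): Centre of the top of the lever's orange knob: an upright cylinder 20 mm across, 58 mm from the pivot, from 58 to 86 mm above the bench; the 12 mm wide arm below it runs from 51 to 59 mm above the bench.
- disc_on_base: Loose brass-coloured valve disc, 27 mm across, 10 mm thick, lying on the far left corner of the base plate; origin at the centre of its underside.
- disc_on_bench: Loose pale steel valve disc, 27 mm across, 10 mm thick, lying on the bench to the left of the fixture; origin under its centre.
- cylinder_short: Loose black test cylinder, 44 mm across, 91 mm high, standing on the bench at the left; origin under its centre.
- screwdriver: Loose screwdriver with red handle, 182 mm long, lying on the bench at the near right; origin under its centre.
- jar: Loose brown jar with black lid, 46 mm across, 71 mm high, on the bench at the far right, behind the fixture; origin under its centre.

How it is judged (in metres and radians):
On the way, in this order (a step that is already met when the one before it is completed fails the run):
1. the dial's index line is lined up with the red rider and at rest, the lever still unlocked (horizontal distance between dial_index and target_mark below 0.0035 m and value of joint lever below 0.6 rad and velocity of joint dial between -0.05 and 0.05 rad/s), for 0.2 s.
2. the clamp lever is pushed round to its stop, the dial still set (value of joint lever above 1.25 rad and horizontal distance between dial_index and target_mark below 0.0035 m), for 0.2 s.
At the end, for the whole second after the job is handed in: The index line's outer end is within 3.5 mm of the rider's point (3.3 degrees), the lever stands within 0.15 rad of its stop, dial and lever are at rest and the rider has not been moved by 3 mm (all of step 2 and velocity of joint dial between -0.05 and 0.05 rad/s and velocity of joint lever between -0.05 and 0.05 rad/s and distance of target_mark from where it was at the start of the episode below 0.003 m); the robot touches nothing.
It fails at once if the lever is moved over (past 0.6 rad) while the dial is not lined up with the rider (value of joint lever above 0.6 rad and not (horizontal distance between dial_index and target_mark below 0.0035 m)).
It fails at once if the red rider is moved by more than 3 mm (distance of target_mark from where it was at the start of the episode above 0.003 m).
It fails at once if the fixture's parts are pinched or forced: more than 35 N from the fingers (contact force between the fingers and fixture above 35 N).
It fails at once if a loose part around the fixture is lifted or moved by more than 15 mm (distance of any of disc_on_base, disc_on_bench, cylinder_short, screwdriver, jar from where it was at the start of the episode above 0.015 m).
It also fails if it takes over 58 s, if anything falls off the work surface, if the arm or the gripper's body presses on something with over 40 N, if the wrist force passes 120 N, or if a joint passes its speed limit or range.

## Working session

There is one attempt and no reset: what is moved stays moved. The work goes in short steps, Python scripts to look and compute and a shell command to move; the robot and the scene stay as the last step left them, time stands still between calls to the robot, and variables do not carry over. Pictures are saved under pics/ and viewed, and the job is handed in when it is done.

```bash
ls; mkdir -p pics; python3 - <<'E'
from plant import r
import cv2,pickle
s=r.get_state(); print(s)
d={}
for n in("scene","top","wrist"):
    p=r.snapshot(n); d[n]=p; cv2.imwrite(f"pics/{n}0.png",p["image"][:,:,::-1]); print(n,p["camera_matrix"],p["k1"],p["world_from_camera"])
pickle.dump(d,open("snap0.pkl","wb"))
E
```

```text
pics
{'time_s': 0.0, 'joints': array([-5.73187097e+01,  2.20910411e+01,  3.78477211e-01, -2.86699658e-02,
       -6.84129758e+01, -1.48168105e+01]), 'joint_velocities': array([0.04348965, 0.03611689, 0.01000961, 0.0204937 , 0.0200714 ,
       0.01389421]), 'tau': array([-5.17508142e-04, -3.92292631e+01,  1.88399756e+01,  4.18610528e+00,
       -4.60855590e-03, -3.45145693e-06]), 'tool_pos': array([ 0.19155939, -0.59428713,  0.23021059]), 'eef_rot': array([ 1.79871821e+02, -6.35459702e-03, -1.62146090e+02]), 'wrist_force': array([-0.26669638,  0.60275599,  0.64369754]), 'ft_torque': array([ 0.00826907,  0.01031749, -0.05611102]), 'width': 0.08547519499935101}
scene [[481.11483121   0.         315.35880678]
 [  0.         481.11483121 240.62642434]
 [  0.           0.           1.        ]] -0.01023147666096509 [[-0.86492279  0.35956143 -0.35017732  0.18127449]
 [-0.50184734 -0.63012451  0.59253046  0.95261351]
 [-0.00760421  0.68822865  0.72545399  0.83647403]
 [ 0.          0.          0.          1.        ]]
top [[607.94007635   0.         310.6435213 ]
 [  0.         607.94007635 237.30837654]
 [  0.           0.           1.        ]] -0.044218953339950594 [[ 0.09321056  0.9755795  -0.19888796  0.28178736]
 [-0.99564511  0.09165608 -0.01702895  0.29950033]
 [ 0.0016162   0.1996091   0.97987427  1.33487313]
 [ 0.          0.          0.          1.        ]]
wrist [[404.95994512   0.         322.59360143]
 [  0.         404.95994512 235.05079343]
 [  0.           0.           1.        ]] -0.06950387712779586 [[-0.3069339  -0.90238777 -0.30246964  0.11236227]
 [ 0.95172895 -0.290388   -0.09943246 -0.61861834]
 [ 0.00189308 -0.3183883   0.94795849  0.37333185]
 [ 0.          0.          0.          1.        ]]
```

View pics/top0.png

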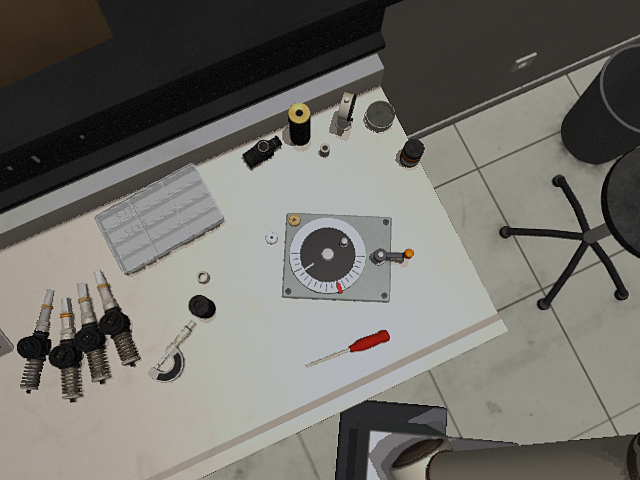

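View pics/scene0.png

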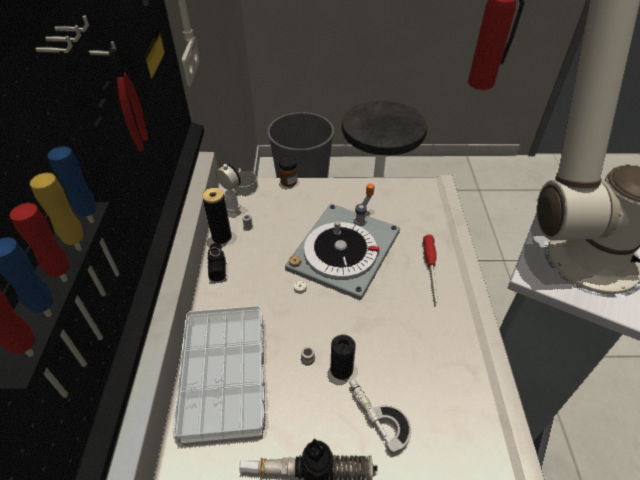

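Top view: hub cap is at about (328,254), peg top (344,241), index line end about (305,267), red rider (340,287) and knob (408,254). The lever hub is at (380,256). I'll enlarge the image and measure.

```bash
cat > h.py <<'E'
import numpy as np,cv2
def ray(p,uv):
    K=p["camera_matrix"]; k=p["k1"]
    d=np.array([(uv[0]-K[0,2])/K[0,0],(uv[1]-K[1,2])/K[1,1]]); u=d.copy()
    for _ in range(10): u=d/(1+k*(u@u))
    T=p["world_from_camera"]
    v=T[:3,:3]@np.array([u[0],-u[1],-1]); return T[:3,3],v
def plane(p,uv,z):
    o,v=ray(p,uv); return o+v*(z-o[2])/v[2]
def proj(p,X):
    T=p["world_from_camera"]; c=T[:3,:3].T@(np.asarray(X)-T[:3,3]); u=np.array([c[0],-c[1]])/-c[2]
    u=u*(1+p["k1"]*(u@u)); K=p["camera_matrix"]; return np.array([u[0]*K[0,0]+K[0,2],u[1]*K[1,1]+K[1,2]])
def blobs(p,lo,hi,roi,amin=8):
    x0,y0,x1,y1=roi; h=cv2.cvtColor(p["image"],cv2.COLOR_RGB2HSV)[y0:y1,x0:x1]
    m=cv2.inRange(h,np.array(lo),np.array(hi)); n,l,s,c=cv2.connectedComponentsWithStats(m)
    return [(s[i,4],c[i]+[x0,y0]) for i in range(1,n) if s[i,4]>=amin],m
E
python3 - <<'E'
import pickle,cv2
from h import *
d=pickle.load(open("snap0.pkl","rb"))
t=d["top"]["image"][205:305,275:425,::-1]; cv2.imwrite("pics/topz.png",cv2.resize(t,None,fx=5,fy=5,interpolation=cv2.INTER_CUBIC))
t=d["scene"]["image"][180:300,280:440,::-1]; cv2.imwrite("pics/scenez.png",cv2.resize(t,None,fx=5,fy=5,interpolation=cv2.INTER_CUBIC))
p=d["top"]
print(blobs(p,(0,150,80),(8,255,255),(275,205,425,305))[0]); print(blobs(p,(9,150,120),(22,255,255),(275,205,425,305))[0])
E
```

```text
[(np.int32(36), array([339.11111111, 287.63888889]))]
[(np.int32(57), array([409.07017544, 252.52631579]))]
```

View pics/topz.png

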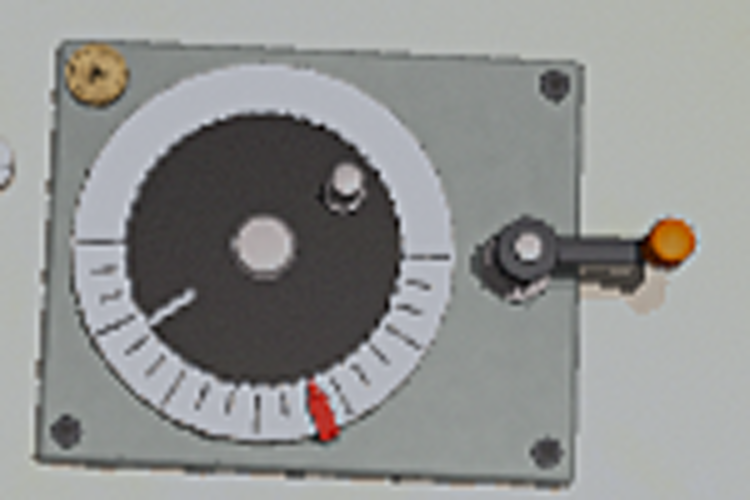

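View pics/scenez.png

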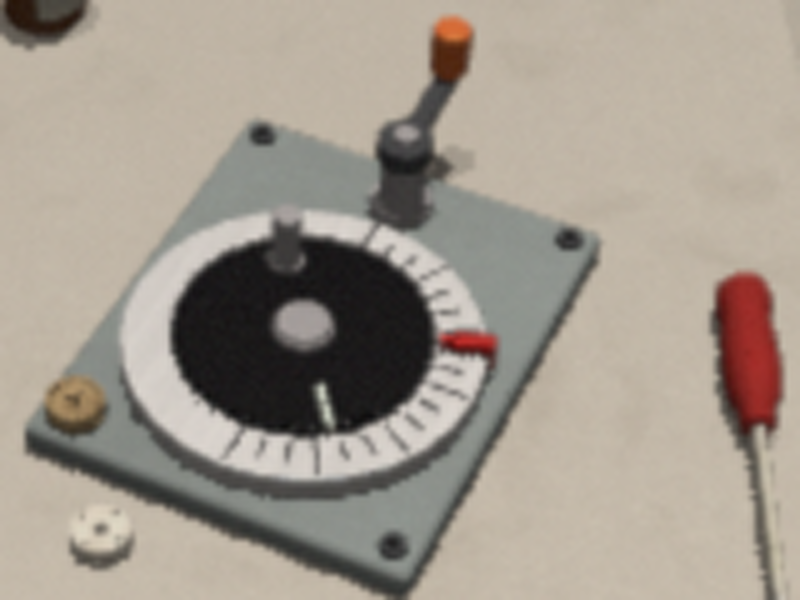

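```bash
python3 - <<'E'
import pickle
from h import *
d=pickle.load(open("snap0.pkl","rb"))
def tri(a,b):
    (o1,v1),(o2,v2)=a,b; s=np.linalg.lstsq(np.c_[v1,-v2],o2-o1,rcond=None)[0]; x=o1+v1*s[0];y=o2+v2*s[1]; return (x+y)/2,np.linalg.norm(x-y)
Z={"hub":((264,243),(304,320),.042),"peg":((347,181),(288,216),.069),"idx":((150,321),(331,432),.037),"mark":((313,382),(440,341),.037),"levhub":((527,246),(405,134),.065),"knob":((671,238),(453,30),.086)}
P={}
for n,(a,b,z) in Z.items():
    A=np.array(a)/5-.4+[275,205];B=np.array(b)/5-.4+[280,180]
    p1=plane(d["top"],A,z);p2=plane(d["scene"],B,z);P[n]=(p1+p2)/2
    print(n,p1.round(4),p2.round(4),[x.round(4) if hasattr(x,'round') else x for x in tri(ray(d["top"],A),ray(d["scene"],B))])
c=P["hub"]
for n in P: v=P[n]-c;print(n,np.hypot(v[0],v[1]).round(4),np.degrees(np.arctan2(v[1],v[0])).round(2))
v=P["knob"]-P["levhub"];print(np.hypot(v[0],v[1]),np.degrees(np.arctan2(v[1],v[0])))
E
```

```text
hub [0.5127 0.2827 0.042 ] [0.5109 0.2837 0.042 ] [array([0.5123, 0.2825, 0.0405]), np.float64(0.0015)]
peg [0.5378 0.2503 0.069 ] [0.5366 0.2527 0.069 ] [array([0.5382, 0.2501, 0.0661]), np.float64(0.0005)]
idx [0.475  0.3286 0.037 ] [0.4713 0.3327 0.037 ] [array([0.4746, 0.3284, 0.0312]), np.float64(0.0025)]
mark [0.4552 0.2563 0.037 ] [0.4536 0.2605 0.037 ] [array([0.4556, 0.2561, 0.0319]), np.float64(0.0005)]
levhub [0.5177 0.1717 0.065 ] [0.5167 0.1728 0.065 ] [array([0.5176, 0.1715, 0.0637]), np.float64(0.0008)]
knob [0.5228 0.1141 0.086 ] [0.5205 0.1161 0.086 ] [array([0.5224, 0.1135, 0.0836]), np.float64(0.0018)]
hub 0.0 0.0
peg 0.0406 -51.29
idx 0.0612 129.19
mark 0.0625 -156.68
levhub 0.1111 -87.22
knob 0.1684 -86.65
0.05732837908631444 -85.55106856299211
```

View pics/wrist0.png

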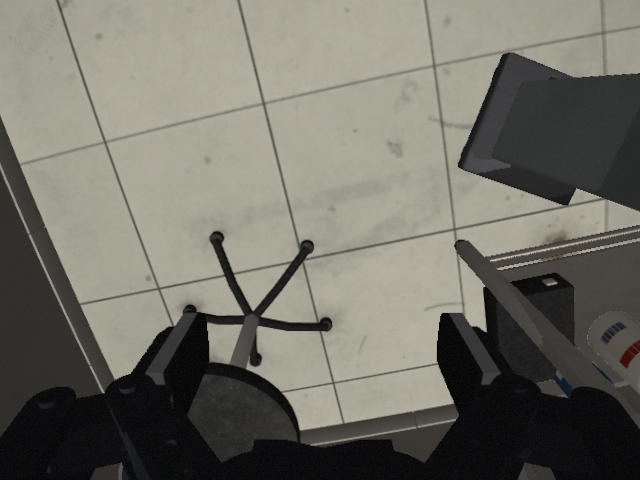

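```bash
cat >> h.py <<'E'
from scipy.spatial.transform import Rotation as Ro
def togo(s,pos,yaw):
    R=Ro.from_euler("xyz",s["eef_rot"],degrees=True); d=R.inv().apply(np.array(pos)-s["tool_pos"])
    w=(R.inv()*Ro.from_euler("xyz",[180,0,yaw],degrees=True)).as_rotvec()
    print("mm tool",(d*1000).round(1),"shares",(d/.5).round(3),"turn shares",(w/.5).round(3))
C=np.array([.512,.283]); 
def tip(theta,d,C=C,R=.042):
    a=np.radians(theta);u=np.array([np.cos(a),np.sin(a)]);t=np.array([-u[1],u[0]])
    return C+R*u-d*t,(theta+90+180+180)%360-180
E
python3 - <<'E'
from plant import r
from h import *
p,y=tip(-51.3,.030); print(p,y); togo(r.get_state(),[*p,.13],y)
import pickle
d=pickle.load(open("snap0.pkl","rb"))
print(plane(d["top"],(411,146),.071))
E
```

```text
[0.51484728 0.23146464] -141.3
mm tool [-560.9  686.9  101.6] shares [-1.122  1.374  0.203] turn shares [ 0.003  0.    -0.728]
[0.76249315 0.12128334 0.071     ]
```

```bash
python3 -m crank '[[0,-0.07,0.086,0,0,0,0],[0,-0.07,0.086,0,0,0,0],[0,-0.07,0.086,0,0,0,0],[0,-0.07,0.086,0,0,0,0],[0,-0.07,0.086,0,0,0,0],[0,-0.07,0.086,0,0,0,0],[0,-0.07,0.086,0,0,0,0],[0,-0.07,0.086,0,0,0,0],[0,-0.07,0.086,0,0,0,0],[0,-0.07,0.086,0,0,0,0]]' 20
python3 -m crank '[[0,-0.07,0.086,0,0,0,0],[0,-0.07,0.086,0,0,0,0],[0,-0.07,0.086,0.03,0,0,0],[0,-0.07,0.086,0.03,0,0,0],[0,-0.07,0.086,0.03,0,0,0],[0,-0.07,0.086,0.03,0,0,0],[0,0,0,0.03,0,0,-0.24],[0,0,0,0,0,0,-0.24],[0,0,0,0,0,0,-0.24],[0,0,0,0,0,0,0]]'
python3 - <<'E'
from plant import r
from h import *
import pickle
p,y=tip(-51.3,.030); s=r.get_state();print(s["tool_pos"],s["eef_rot"],s["joints"],s["width"],s["wrist_force"]); togo(s,[*p,.05],y)
d={}
for n in("scene","top","wrist"):
    q=r.snapshot(n); d[n]=q; cv2.imwrite(f"pics/{n}1.png",q["image"][:,:,::-1])
pickle.dump(d,open("snap1.pkl","wb"))
E
```

```text
time_s: 1.4
tool_pos: [0.3931, -0.0764, 0.2315]
eef_rot: [-180.0, 0.0, -162.1]
wrist_force: [1.1, -0.4, -0.2]
width: 0.0001
time_s: 2.65
tool_pos: [0.5135, 0.2317, 0.156]
eef_rot: [180.0, -0.0, -141.6]
wrist_force: [-0.4, 0.6, -0.3]
width: -0.0002
[0.51349924 0.23171997 0.15595689] [ 1.79996123e+02 -4.40682227e-02 -1.41588189e+02] [ 4.07629154e+01  1.99012447e+01 -1.44640036e+01 -6.87975753e-03
 -5.56786239e+01 -9.23472251e+01] -0.0002298357724250528 [-0.39825786  0.59857663 -0.30736629]
mm tool [ -1.  -1. 106.] shares [-0.002 -0.002  0.212] turn shares [ 0.    -0.002 -0.01 ]
```

View pics/wrist1.png

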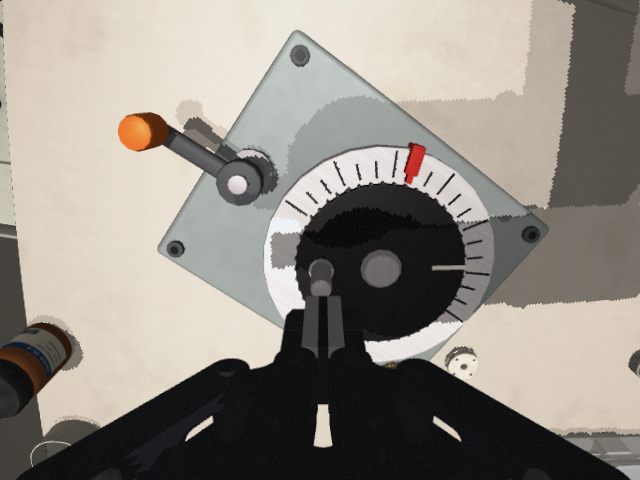

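View pics/scene1.png

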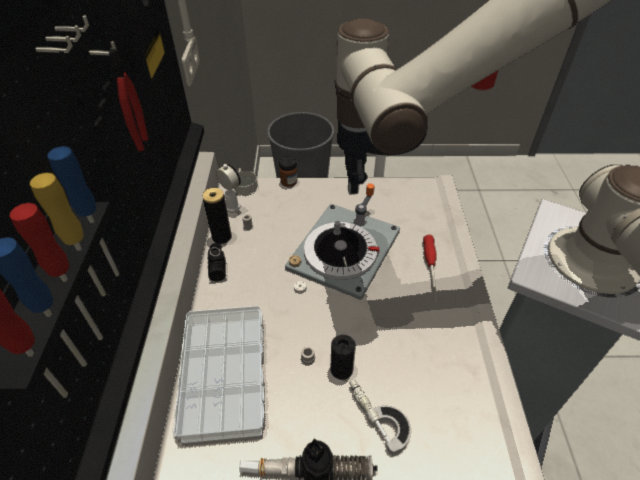

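View pics/top1.png

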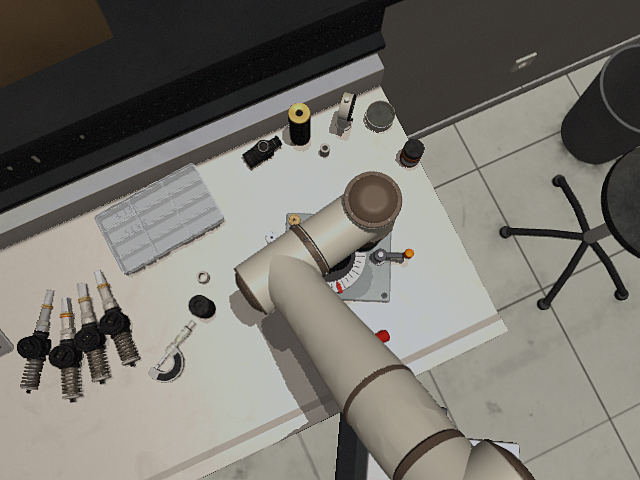

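Wrist view shows everything needed: peg (320,280), hub cap (381,268), index outer end (464,267), rider tip (409,183), knob (140,132). I'll measure from it.

```bash
cat >> h.py <<'E'
def meas(p,z=None,roi=None,save=None):
    "red rider axis + white index line in wrist view, on z=.037"
    im=p["image"]; h=cv2.cvtColor(im,cv2.COLOR_RGB2HSV)
    m=cv2.inRange(h,(0,150,90),(6,255,255))|cv2.inRange(h,(174,150,90),(180,255,255))
    n,l,s,c=cv2.connectedComponentsWithStats(m); out={}
    for i in range(1,n):
        if s[i,4]<60: continue
        ys,xs=np.where(l==i); P=np.array([plane(p,(a,b),.037)[:2] for a,b in zip(xs,ys)])
        rr=np.linalg.norm(P-C,axis=1)
        if rr.mean()<.1 and rr.mean()>.05: print("red",s[i,4],c[i].round(1),"r",rr.min().round(4),rr.max().round(4),"ang",np.degrees(np.arctan2(*(P.mean(0)-C)[::-1])).round(2),"tip ang",np.degrees(np.arctan2(*(P[rr<rr.min()+.008].mean(0)-C)[::-1])).round(2))
    H,W=m.shape; g=cv2.cvtColor(im,cv2.COLOR_RGB2GRAY)
    # index: bright pixels on the dial between r 30..55 mm
    uv=[];PP=[]
    for v in range(100,380):
        for u in range(200,560):
            q=plane(p,(u,v),.037)[:2]; rr=np.linalg.norm(q-C)
            if .033<rr<.056: uv.append((u,v));PP.append(q)
    uv=np.array(uv);PP=np.array(PP);val=g[uv[:,1],uv[:,0]]; return uv,PP,val
E
python3 - <<'E'
import pickle
from h import *
d=pickle.load(open("snap1.pkl","rb"));p=d["wrist"]
x,y=230,120
cv2.imwrite("pics/wz1.png",cv2.resize(p["image"][120:320,270:510,::-1],None,fx=3.3,fy=3,interpolation=cv2.INTER_CUBIC))
uv,P,v=meas(p)
for n,u,z in (("hub",(381,268),.042),("peg",(320,288),.069),("idx",(464,267),.037),("mark",(409,183),.037),("levhub",(238,184),.065),("knob",(140,130),.086)): print(n,plane(p,u,z))
E
```

```text
red 463 [414.1 161.8] r 0.0635 0.0885 ang -156.39 tip ang -156.5
hub [0.50949438 0.28209092 0.042     ]
peg [0.5371299  0.25047372 0.069     ]
idx [0.47355115 0.32995795 0.037     ]
mark [0.45346676 0.25874561 0.037     ]
levhub [0.51575693 0.17218436 0.065     ]
knob [0.51797786 0.11616815 0.086     ]
```

View pics/wz1.png

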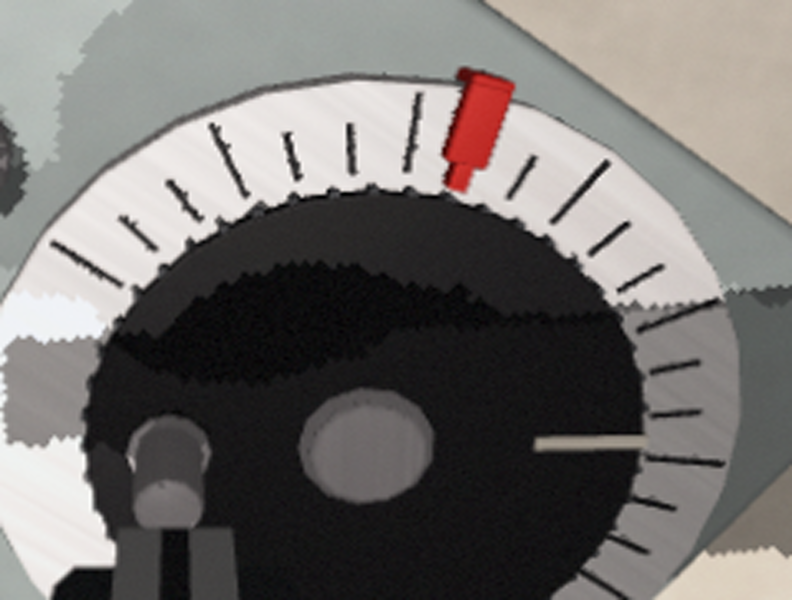

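```bash
python3 -m crank '[[0,0,0,0.07,0,0,0],[0,0,0,0.07,0,0,0],[0,0,0,0.05,0,0,0],[0,0,0,0.02,0,0,0],[0,0,0,0,0,0,0]]'
python3 - <<'E'
from plant import r
from h import *
import pickle
q=r.snapshot("wrist"); cv2.imwrite(f"pics/wrist2.png",q["image"][:,:,::-1]); pickle.dump(q,open("w2.pkl","wb"))
E
```

```text
time_s: 3.42
tool_pos: [0.5137, 0.2317, 0.0512]
eef_rot: [-180.0, -0.0, -141.5]
wrist_force: [-0.0, 0.2, 0.9]
width: 0.0
```

View pics/wrist2.png

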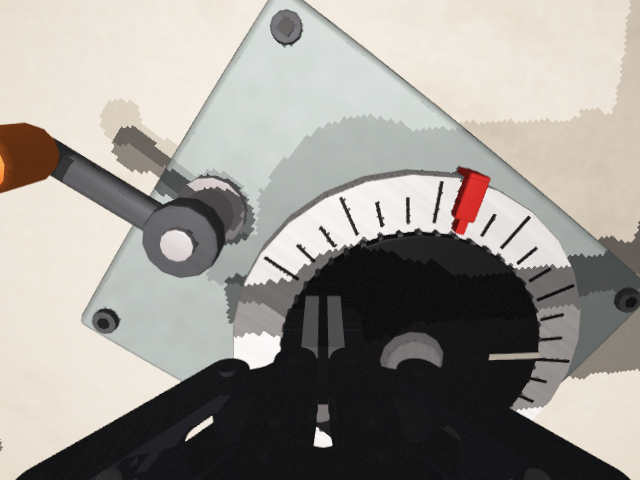

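```bash
python3 -m crank '[[0,-0.008,0,0,0,0,0],[0,-0.008,0,0,0,0,0],[0,0,0,0,0,0,0]]';python3 -m crank '[[0,-0.004,0,0,0,0,0],[0,0,0,0,0,0,0]]';python3 -m crank '[[0,-0.004,0,0,0,0,0],[0,0,0,0,0,0,0]]';python3 -m crank '[[0,-0.004,0,0,0,0,0],[0,0,0,0,0,0,0]]'
```

```text
time_s: 3.85
tool_pos: [0.5205, 0.2372, 0.0518]
eef_rot: [180.0, 0.1, -141.5]
wrist_force: [0.7, -0.2, 0.2]
width: -0.0
time_s: 4.1
tool_pos: [0.5216, 0.2381, 0.0513]
eef_rot: [-180.0, 0.0, -141.5]
wrist_force: [-0.3, 0.7, -0.2]
width: -0.0002
time_s: 4.35
tool_pos: [0.5232, 0.2394, 0.0513]
eef_rot: [-180.0, 0.0, -141.5]
wrist_force: [0.4, -0.7, 0.3]
width: 0.0002
time_s: 4.6
tool_pos: [0.5243, 0.2402, 0.0512]
eef_rot: [180.0, -0.1, -141.5]
wrist_force: [-0.8, -1.3, 0.5]
width: 0.0003
```

```bash
python3 -m crank '[[0,-0.0075,-0.0028,0,0,0,-0.1745],[0,-0.0075,-0.0028,0,0,0,-0.1745],[0,-0.0075,-0.0028,0,0,0,-0.1745],[0,-0.0075,-0.0028,0,0,0,-0.1745],[0,0,0,0,0,0,0]]'
python3 -m crank '[[0,-0.0075,-0.0028,0,0,0,-0.1745],[0,-0.0075,-0.0028,0,0,0,-0.1745],[0,-0.0075,-0.0028,0,0,0,-0.1745],[0,-0.0075,-0.0028,0,0,0,-0.1745],[0,0,0,0,0,0,0]]'
python3 - <<'E'
from plant import r
from h import *
import pickle
s=r.get_state(); v=s["tool_pos"][:2]-C; print(v, np.hypot(*v))
q=r.snapshot("wrist"); cv2.imwrite(f"pics/wrist3.png",q["image"][:,:,::-1]); pickle.dump(q,open("w3.pkl","wb"))
E
```

```text
time_s: 5.22
tool_pos: [0.5385, 0.2469, 0.051]
eef_rot: [180.0, -0.1, -121.6]
wrist_force: [-1.3, -2.0, 1.2]
width: 0.0
time_s: 5.85
tool_pos: [0.5497, 0.2583, 0.0509]
eef_rot: [179.9, -0.1, -101.7]
wrist_force: [-1.3, -2.0, 0.5]
width: -0.0001
[ 0.03767233 -0.02467147] 0.045032056303133575
```

View pics/wrist3.png

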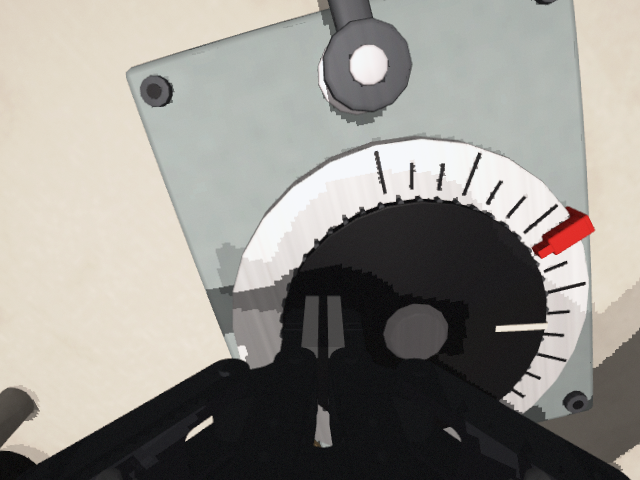

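The dial is following the push: index end is at (546,326), rider tip at (537,254). I'll measure the remaining angle.

```bash
cat > m.py <<'E'
import sys
from h import *
# args handled by caller: measured index line & rider by mask, angles about C
def go(p,C=np.array([.5112,.2826])):
    im=p["image"];h=cv2.cvtColor(im,cv2.COLOR_RGB2HSV)
    H,W=h.shape[:2]
    ys,xs=np.mgrid[60:430,150:620]; ys=ys.ravel();xs=xs.ravel()
    K=p["camera_matrix"]; D=np.array([p["k1"],0,0,0.])
    u=cv2.undistortPoints(np.c_[xs,ys].astype(float)[:,None],K,D)[:,0]
    T=p["world_from_camera"]; v=np.c_[u[:,0],-u[:,1],-np.ones(len(u))]@T[:3,:3].T
    X=T[:2,3]+v[:,:2]*((.037-T[2,3])/v[:,2])[:,None]
    rr=np.hypot(*(X-C).T); px=h[ys,xs].astype(int)
    red=((px[:,0]<7)|(px[:,0]>173))&(px[:,1]>150)&(px[:,2]>90)&(rr>.055)&(rr<.092)
    th=np.degrees(np.arctan2(*(X-C).T[::-1]))%360
    a=X[red];ra=rr[red]
    tip=a[ra<ra.min()+.003].mean(0)
    fac=th[red].mean()
    wh=(px[:,1]<70)&(px[:,2]>110)&(rr>.036)&(rr<.0595)
    near=wh&(abs((th-fac+180)%360-180)<60)&(((th-fac+180)%360-180)<12)
    g=np.zeros((H,W),np.uint8); g[ys[near],xs[near]]=1
    n,l,s,c=cv2.connectedComponentsWithStats(g); i=1+s[1:,4].argmax(); k=l[ys,xs]==i
    L=X[k]; m=L.mean(0); w=np.linalg.svd(L-m)[2][0]; w*=np.sign(w@(m-C))
    # outer end at r=61 along line
    b=(m-C)@w; e=m+w*(-b+np.sqrt(b*b-((m-C)@(m-C)-.061**2)))
    ti=np.degrees(np.arctan2(*(e-C)[::-1])); tr=np.degrees(np.arctan2(*(tip-C)[::-1])); 
    print("idx n",k.sum(),"end",e.round(4),"ang",ti.round(2)%360,"line dir",np.degrees(np.arctan2(w[1],w[0])).round(2)%360,"| rider n",red.sum(),"tip",tip.round(4),"r",np.hypot(*(tip-C)).round(4),"tip ang",tr.round(2)%360,"mean ang",fac.round(2),"| dist mm",(1000*np.linalg.norm(e-tip)).round(2))
    print("to go", ((fac-ti+180)%360-180).round(2), ((tr-ti+180)%360-180).round(2))
E
python3 - <<'E'
import pickle
from m import *
go(pickle.load(open("snap1.pkl","rb"))["wrist"])
go(pickle.load(open("w2.pkl","rb")));go(pickle.load(open("w3.pkl","rb")))
E
```

```text
Traceback (most recent call last):
  File "m.py", line 21, in go
    n,l,s,c=cv2.connectedComponentsWithStats(g); i=1+s[1:,4].argmax(); k=l[ys,xs]==i
                                                     ~~~~~~~~~~~~~~^^
ValueError: attempt to get argmax of an empty sequence
```

```bash
sed -i 's/<60)/<85)/' m.py; python3 - <<'E'
import pickle
from m import *
go(pickle.load(open("snap1.pkl","rb"))["wrist"])
go(pickle.load(open("w2.pkl","rb")));go(pickle.load(open("w3.pkl","rb")))
E
```

```text
idx n 119 end [0.4728 0.33  ] ang 128.96 line dir 130.94 | rider n 463 tip [0.4525 0.2571] r 0.064 tip ang 203.46 mean ang 203.57 | dist mm 75.71
to go 74.6 74.5
idx n 268 end [0.4734 0.3305] ang 128.29 line dir 129.35 | rider n 1337 tip [0.4528 0.2571] r 0.0637 tip ang 203.6 mean ang 204.07 | dist mm 76.24
to go 75.77 75.31
idx n 331 end [0.4513 0.294 ] ang 169.24 line dir 171.04 | rider n 1115 tip [0.4536 0.257 ] r 0.0631 tip ang 203.97 mean ang 204.03 | dist mm 37.09
to go 34.79 34.73
```

```bash
python3 -m crank '[[0,-0.0075,-0.0028,0,0,0,-0.1745],[0,-0.0075,-0.0028,0,0,0,-0.1745],[0,-0.0075,-0.0028,0,0,0,-0.1745],[0,-0.0075,-0.0028,0,0,0,-0.1745],[0,-0.0075,-0.0028,0,0,0,-0.1745],[0,-0.0037,-0.0014,0,0,0,-0.087],[0,0,0,0,0,0,0],[0,0,0,0,0,0,0]]'
python3 - <<'E'
from plant import r
from m import *
import pickle
q=r.snapshot("wrist"); cv2.imwrite(f"pics/wrist4.png",q["image"][:,:,::-1]); pickle.dump(q,open("w4.pkl","wb"))
go(q)
E
```

```text
time_s: 6.9
tool_pos: [0.5578, 0.2788, 0.0511]
eef_rot: [180.0, -0.0, -74.1]
wrist_force: [-0.9, -2.1, -1.0]
width: -0.0
idx n 332 end [0.4528 0.2649] ang 196.9 line dir 198.44 | rider n 827 tip [0.4544 0.2574] r 0.0621 tip ang 203.93 mean ang 203.71 | dist mm 7.63
to go 6.81 7.03
```

View pics/wrist4.png

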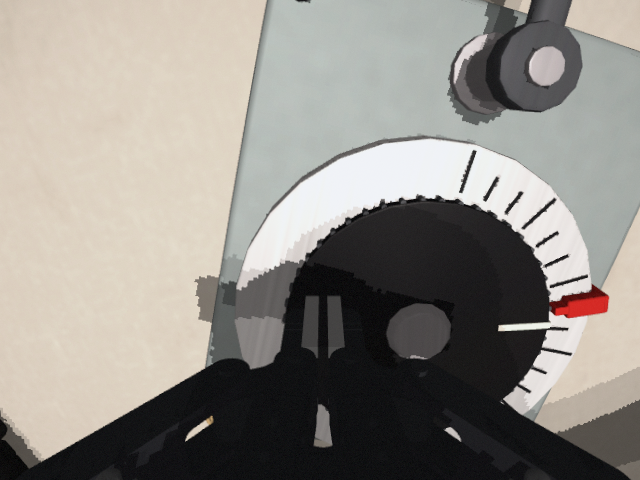

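About 7° to go: index end (551,327), rider tip (553,310). Small steps now.

```bash
python3 -m crank '[[0,-0.0045,-0.0017,0,0,0,-0.105],[0,-0.0037,-0.0014,0,0,0,-0.087],[0,0,0,0,0,0,0],[0,0,0,0,0,0,0]]'
python3 - <<'E'
from plant import r
from m import *
import pickle
q=r.snapshot("wrist"); cv2.imwrite(f"pics/wrist5.png",q["image"][:,:,::-1]); pickle.dump(q,open("w5.pkl","wb"))
go(q)
E
```

```text
time_s: 7.45
tool_pos: [0.5583, 0.2835, 0.0513]
eef_rot: [-180.0, 0.0, -68.6]
wrist_force: [-0.7, -2.0, -1.4]
width: -0.0
idx n 335 end [0.4549 0.2591] ang 202.66 line dir 204.29 | rider n 779 tip [0.4531 0.2573] r 0.0634 tip ang 203.52 mean ang 203.64 | dist mm 2.56
to go 0.98 0.86
```

```bash
python3 -m crank '[[0,-0.0013,-0.0005,0,0,0,-0.031],[0,0,0,0,0,0,0],[0,0,0,0,0,0,0]]'
python3 - <<'E'
from plant import r
from m import *
import pickle
q=r.snapshot("wrist"); cv2.imwrite(f"pics/wrist6.png",cv2.resize(q["image"][230:400,440:640,::-1],None,fx=3.5,fy=3.5,interpolation=cv2.INTER_CUBIC)); pickle.dump(q,open("w6.pkl","wb"))
go(q)
E
```

```text
time_s: 7.88
tool_pos: [0.5582, 0.2842, 0.0513]
eef_rot: [-180.0, 0.0, -67.6]
wrist_force: [-0.4, -2.9, -1.6]
width: -0.0001
idx n 333 end [0.4553 0.2581] ang 203.65 line dir 205.38 | rider n 777 tip [0.4529 0.2576] r 0.0634 tip ang 203.24 mean ang 203.62 | dist mm 2.49
to go -0.03 -0.41
```

View pics/wrist6.png

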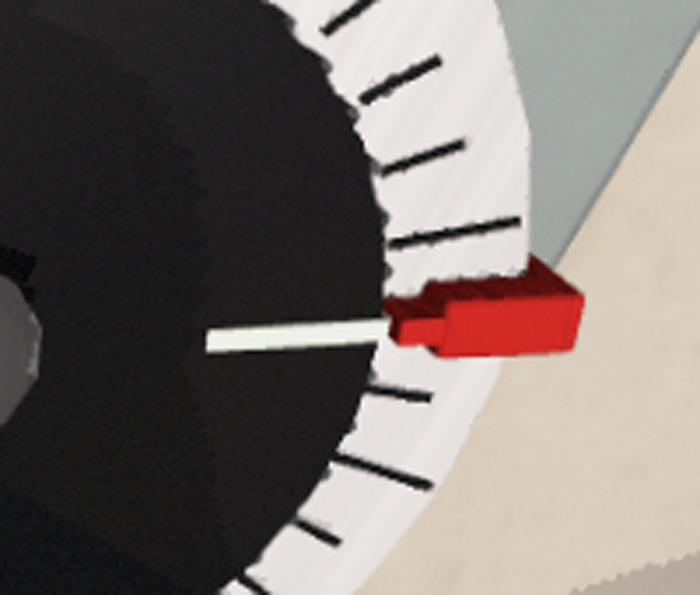

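The index line end (389,331 in the zoom) meets the top face of the rider's point. I'll back off along tool +x, then rise for a clean look.

```bash
python3 -m crank '[[0,0.01,0,0,0,0,0],[0,0.03,0,0,0,0,0],[0,0,0,-0.08,0,0,0],[0,0,0,-0.08,0,0,0],[0,0,0,-0.08,0,0,0],[0,0,0,0,0,0,0],[0,0,0,0,0,0,0]]'
python3 - <<'E'
from plant import r
from m import *
import pickle
q=r.snapshot("wrist"); cv2.imwrite(f"pics/wrist7.png",q["image"][:,:,::-1]); pickle.dump(q,open("w7.pkl","wb"))
s=r.snapshot("scene"); pickle.dump(s,open("s7.pkl","wb")); cv2.imwrite("pics/scene7.png",cv2.resize(s["image"][180:300,280:440,::-1],None,fx=5,fy=5,interpolation=cv2.INTER_CUBIC))
go(q)
E
```

```text
time_s: 8.8
tool_pos: [0.5656, 0.2651, 0.1711]
eef_rot: [180.0, 0.0, -67.7]
wrist_force: [0.6, -0.3, -0.6]
width: 0.0
idx n 148 end [0.4553 0.2581] ang 203.71 line dir 205.06 | rider n 314 tip [0.4531 0.2574] r 0.0633 tip ang 203.44 mean ang 203.61 | dist mm 2.33
to go -0.1 -0.27
```

View pics/wrist7.png

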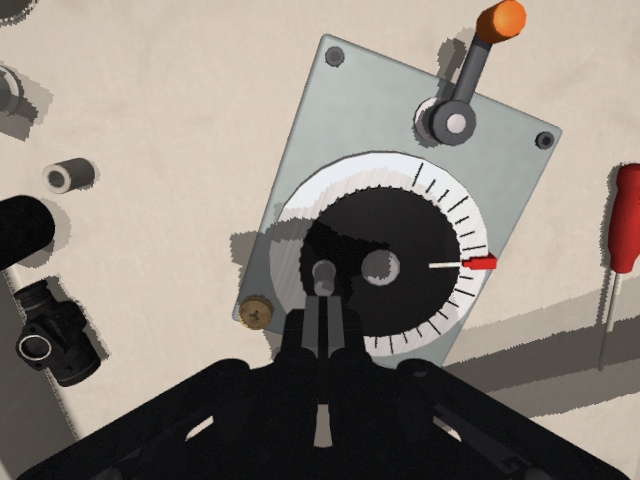

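View pics/scene7.png

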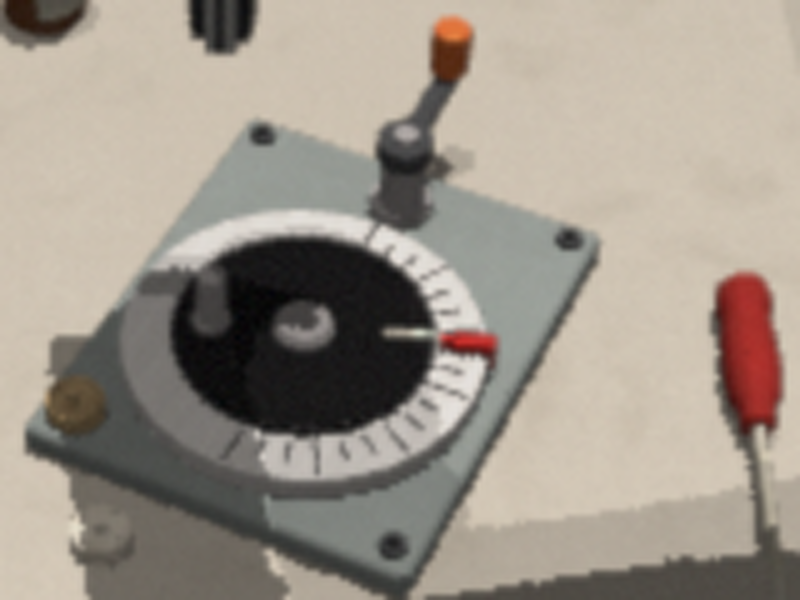

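Dial is set (residual about 0.2°), with index and rider collinear in both views. Now the lever: work out the approach.

```bash
python3 - <<'E'
from plant import r
from h import *
s=r.get_state()
p,y=tip(-86,.033,np.array([.5168,.172]),.058); print(p,y); togo(s,[*p,.171],y)
E
```

```text
[0.48792626 0.11183932] -176
mm tool [112.3 129.7  -0.6] shares [ 0.225  0.259 -0.001] turn shares [ 2.000e-03 -5.000e-03  3.781e+00]
```

```bash
python3 -m crank '[[0,0.056,0.065,0,0,0,0],[0,0.056,0.065,0,0,0,0],[0,0.056,0.065,0,0,0,0],[0,0.056,0.065,0,0,0,0],[0,0,0,0,0,0,0.34],[0,0,0,0,0,0,0.34],[0,0,0,0,0,0,0.34],[0,0,0,0,0,0,0.34],[0,0,0,0,0,0,0.34],[0,0,0,0,0,0,0.34]]'
python3 -m crank '[[0,0,0,0,0,0,0.34],[0,0,0,0,0,0,0.34],[0,0,0,0,0,0,0.34],[0,0,0,0,0,0,0.34],[0,0,0,0,0,0,0.34],[0,0,0,0,0,0,0.04],[0,0,0,0,0,0,0]]'
python3 - <<'E'
from plant import r
from m import *
q=r.snapshot("wrist"); cv2.imwrite(f"pics/wrist8.png",q["image"][:,:,::-1])
b=blobs(q,(8,150,120),(20,255,255),(0,0,640,480),60)[0]; print(b)
s=r.get_state();p,y=tip(-86,.033,np.array([.5168,.172]),.058); togo(s,[*p,.066],y)
try: go(q)
except Exception as e: print(e)
E
```

```text
time_s: 10.15
tool_pos: [0.4876, 0.1123, 0.1702]
eef_rot: [179.9, -0.1, -126.4]
wrist_force: [-0.5, 0.9, -0.2]
width: -0.0001
time_s: 11.02
tool_pos: [0.4879, 0.1125, 0.1708]
eef_rot: [-180.0, -0.1, -175.8]
wrist_force: [0.0, 0.4, 0.0]
width: -0.0001
[(np.int32(308), array([319.24025974, 289.77597403]))]
mm tool [  0.   -0.6 104.9] shares [ 0.    -0.001  0.21 ] turn shares [-0.001 -0.002  0.006]
idx n 116 end [0.4554 0.2581] ang 203.72 line dir 205.34 | rider n 329 tip [0.4524 0.2575] r 0.0639 tip ang 203.12 mean ang 203.29 | dist mm 2.98
to go -0.42 -0.6
```

View pics/wrist8.png

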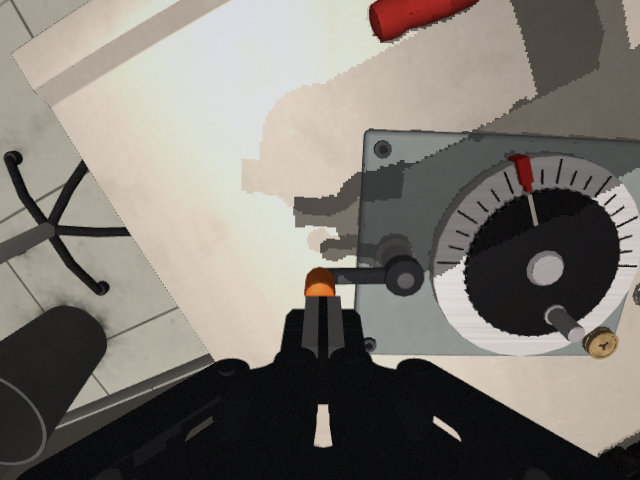

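```bash
python3 -m crank '[[0,0,0,0.08,0,0,0],[0,0,0,0.08,0,0,0],[0,0,0,0.04,0,0,0],[0,0,0,0.01,0,0,0],[0,0,0,0,0,0,0],[0,-0.01,0,0,0,0,0],[0,-0.006,0,0,0,0,0],[0,-0.004,0,0,0,0,0],[0,0,0,0,0,0,0]]'
python3 -m crank '[[0,-0.0103,-0.0032,0,0,0,-0.1745],[0,-0.0103,-0.0032,0,0,0,-0.1745],[0,0,0,0,0,0,0]]'
python3 -m crank '[[0,-0.0103,-0.0032,0,0,0,-0.1745],[0,-0.0103,-0.0032,0,0,0,-0.1745],[0,0,0,0,0,0,0]]'
python3 - <<'E'
from plant import r
from m import *
q=r.snapshot("wrist"); cv2.imwrite(f"pics/wrist9.png",q["image"][:,:,::-1])
E
```

```text
time_s: 12.2
tool_pos: [0.4983, 0.1134, 0.0665]
eef_rot: [180.0, 0.0, -175.9]
wrist_force: [0.1, 0.8, -0.3]
width: -0.0002
time_s: 12.58
tool_pos: [0.5084, 0.111, 0.0662]
eef_rot: [-180.0, -0.1, -166.0]
wrist_force: [-0.2, -1.6, -0.3]
width: -0.0001
time_s: 12.95
tool_pos: [0.519, 0.1108, 0.0661]
eef_rot: [-180.0, -0.1, -156.1]
wrist_force: [-0.8, -2.2, 0.2]
width: -0.0002
```

View pics/wrist9.png

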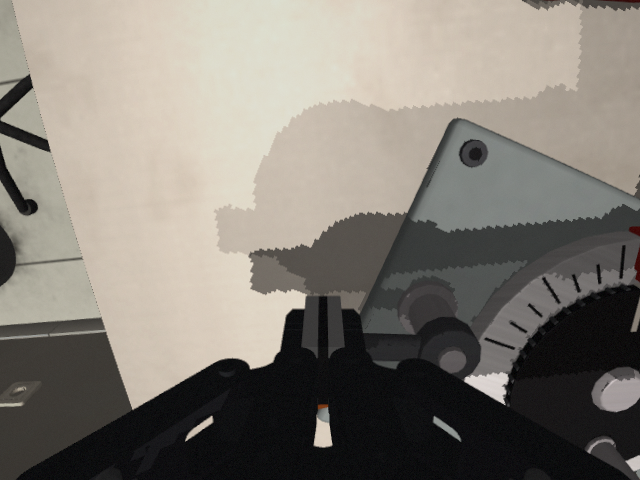

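```bash
python3 -m crank '[[0,-0.0103,-0.0032,0,0,0,-0.1745],[0,-0.0103,-0.0032,0,0,0,-0.1745],[0,0,0,0,0,0,0]]'
python3 -m crank '[[0,-0.0103,-0.0032,0,0,0,-0.1745],[0,-0.0103,-0.0032,0,0,0,-0.1745],[0,0,0,0,0,0,0]]'
python3 - <<'E'
from plant import r
from m import *
q=r.snapshot("wrist"); cv2.imwrite(f"pics/wrist10.png",q["image"][:,:,::-1])
q=r.snapshot("scene"); cv2.imwrite(f"pics/scene10.png",cv2.resize(q["image"][100:300,240:440,::-1],None,fx=3,fy=3))
s=r.get_state(); v=s["tool_pos"][:2]-[.5168,.172]; print(v,np.hypot(*v),s["eef_rot"],s["wrist_force"])
E
```

```text
time_s: 13.38
tool_pos: [0.5299, 0.1128, 0.0661]
eef_rot: [180.0, -0.0, -146.1]
wrist_force: [-0.7, -1.6, 0.6]
width: 0.0002
time_s: 13.75
tool_pos: [0.5403, 0.1166, 0.0662]
eef_rot: [-180.0, 0.0, -136.1]
wrist_force: [-0.7, -1.2, -0.2]
width: -0.0002
[ 0.02338497 -0.05524598] 0.05999145952511626 [ 1.79998760e+02  3.58844807e-02 -1.36078517e+02] [-0.65677955 -1.21106143 -0.39843973]
```

View pics/wrist10.png

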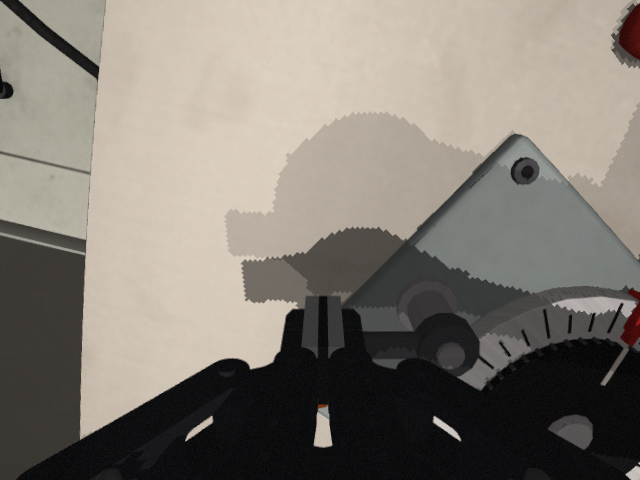

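View pics/scene10.png

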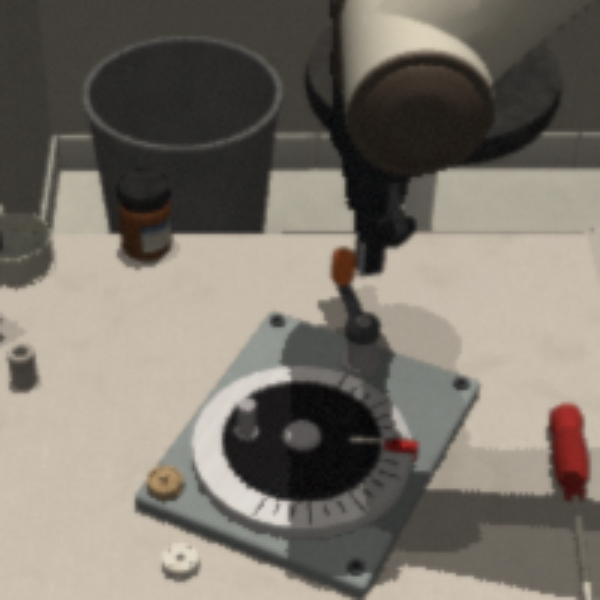

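The lever swings with the tool and the dial stays set. Continuing, then creeping to the stop.

```bash
python3 -m crank '[[0,-0.0103,-0.0032,0,0,0,-0.1745],[0,-0.0103,-0.0032,0,0,0,-0.1745],[0,-0.0103,-0.0032,0,0,0,-0.1745],[0,-0.0103,-0.0032,0,0,0,-0.1745],[0,0,0,0,0,0,0]]'
python3 -m crank '[[0,-0.0103,-0.0032,0,0,0,-0.1745],[0,-0.0052,-0.0016,0,0,0,-0.087],[0,0,0,0,0,0,0]]'
python3 - <<'E'
from plant import r
from m import *
q=r.snapshot("wrist"); cv2.imwrite(f"pics/wrist11.png",q["image"][:,:,::-1])
q=r.snapshot("scene"); cv2.imwrite(f"pics/scene11.png",cv2.resize(q["image"][100:300,240:440,::-1],None,fx=3,fy=3))
E
```

```text
time_s: 14.48
tool_pos: [0.5582, 0.129, 0.0663]
eef_rot: [-180.0, 0.0, -116.1]
wrist_force: [0.3, -0.3, -0.5]
width: -0.0001
time_s: 14.85
tool_pos: [0.5633, 0.1349, 0.0664]
eef_rot: [-180.0, 0.0, -108.6]
wrist_force: [-0.5, -0.3, 0.5]
width: 0.0
```

View pics/scene11.png

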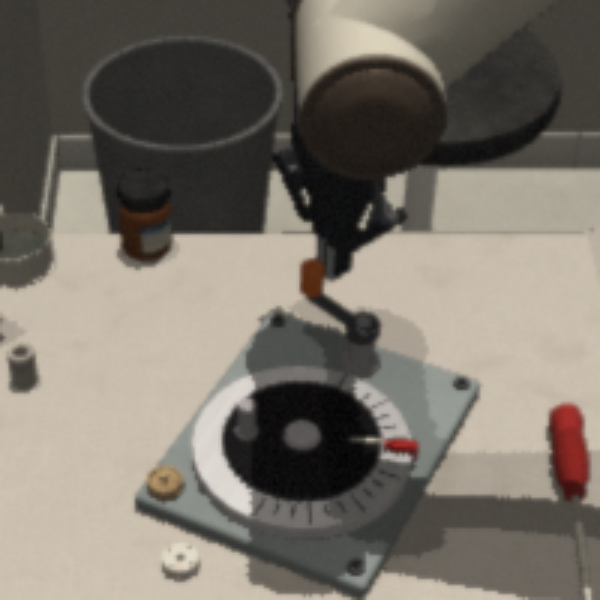

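```bash
python3 -m crank '[[0,-0.0052,-0.0016,0,0,0,-0.087],[0,-0.0052,-0.0016,0,0,0,-0.087],[0,0,0,0,0,0,0]]'
python3 -m crank '[[0,-0.0052,-0.0016,0,0,0,-0.087]]'
python3 -m crank '[[0,-0.0026,-0.0008,0,0,0,-0.0435],[0,0,0,0,0,0,0]]'
python3 - <<'E'
from plant import r
from m import *
q=r.snapshot("scene"); cv2.imwrite(f"pics/scene12.png",cv2.resize(q["image"][140:260,280:400,::-1],None,fx=5,fy=5))
b=blobs(q,(5,150,60),(20,255,255),(300,140,400,230),20)[0]; print(b)
for a,c in b: print(plane(q,c,.072))
E
```

```text
time_s: 15.32
tool_pos: [0.5664, 0.1392, 0.0664]
eef_rot: [-180.0, 0.0, -103.6]
wrist_force: [-0.5, -0.8, -0.0]
width: 0.0002
time_s: 15.45
tool_pos: [0.5676, 0.1412, 0.0664]
eef_rot: [180.0, -0.0, -101.0]
wrist_force: [-0.4, -1.7, -0.3]
width: 0.0
time_s: 15.7
tool_pos: [0.5684, 0.1428, 0.0664]
eef_rot: [-180.0, 0.0, -99.8]
wrist_force: [-0.8, -1.8, 1.1]
width: 0.0001
[(np.int32(70), array([341.12857143, 194.11428571]))]
[0.57388921 0.16376527 0.072     ]
```

View pics/scene12.png

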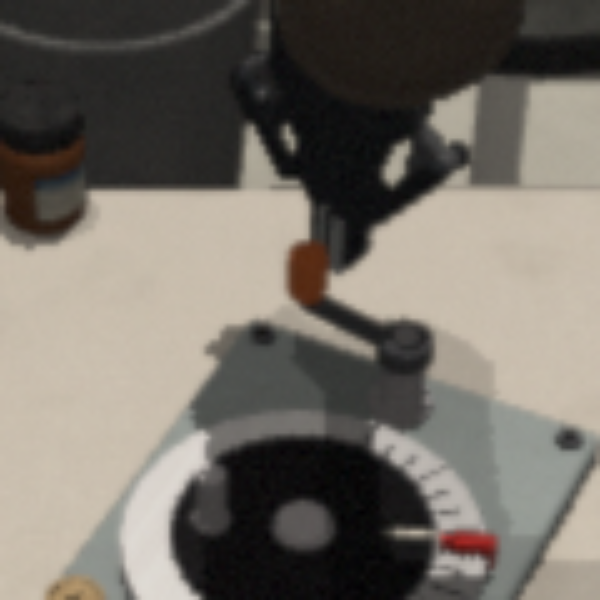

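```bash
for i in 1; do python3 -m crank '[[0,-0.0016,-0.0005,0,0,0,-0.026],[0,0,0,0,0,0,0]]'; python3 -m crank '[[0,-0.0016,-0.0005,0,0,0,-0.026],[0,0,0,0,0,0,0]]'; done
```

```text
time_s: 16.0
tool_pos: [0.5688, 0.1435, 0.0663]
eef_rot: [180.0, -0.0, -99.0]
wrist_force: [-1.1, -1.9, 1.6]
width: 0.0001
time_s: 16.25
tool_pos: [0.5689, 0.1435, 0.0663]
eef_rot: [180.0, -0.1, -98.2]
wrist_force: [-0.2, -4.6, 1.2]
width: -0.0001
```

The tool stopped advancing and force rose to 4.6 N, so this is the stop. Backing off and rising.

```bash
python3 -m crank '[[0,0.01,0,0,0,0,0],[0,0.04,0,0,0,0,0],[0,0,0,-0.08,0,0,0],[0,0,0,-0.08,0,0,0],[0,0,0,-0.08,0,0,0],[0,0,0,0,0,0,0],[0,0,0,0,0,0,0]]'
python3 - <<'E'
from plant import r
from m import *
q=r.snapshot("wrist"); cv2.imwrite(f"pics/wrist13.png",q["image"][:,:,::-1])
try: go(q)
except Exception as e: print(e)
b=blobs(q,(8,150,120),(20,255,255),(0,0,640,480),60)[0]; print(b)
q=r.snapshot("scene"); cv2.imwrite(f"pics/scene13.png",cv2.resize(q["image"][140:300,260:440,::-1],None,fx=3.5,fy=3.5))
b=blobs(q,(5,150,60),(20,255,255),(300,140,400,230),20)[0]; 
for a,c in b:
  p=plane(q,c,.072)[:2]-[.5168,.172]; print(a,c,np.degrees(np.arctan2(p[1],p[0])))
E
```

```text
time_s: 17.12
tool_pos: [0.5651, 0.1189, 0.1859]
eef_rot: [180.0, 0.0, -98.3]
wrist_force: [0.6, 0.7, -1.0]
width: 0.0001
idx n 61 end [0.4552 0.2583] ang 203.46 line dir 204.62 | rider n 216 tip [0.4525 0.2572] r 0.0639 tip ang 203.39 mean ang 203.65 | dist mm 2.91
to go 0.19 -0.07
[(np.int32(105), array([316.71428571, 291.80952381]))]
66 [340.72727273 194.43939394] -6.668274094550487
```

View pics/wrist13.png

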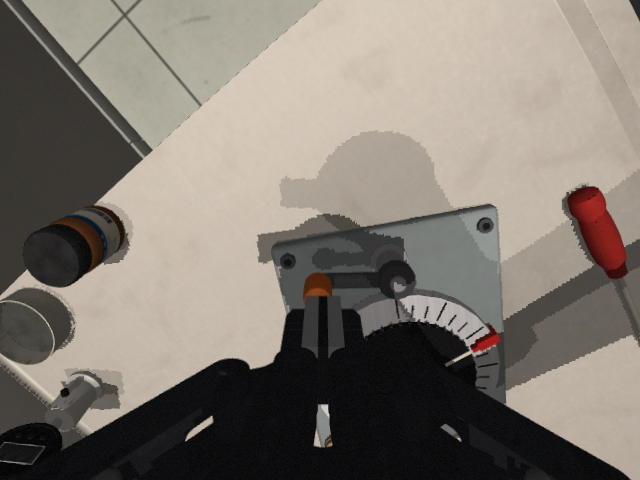

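View pics/scene13.png

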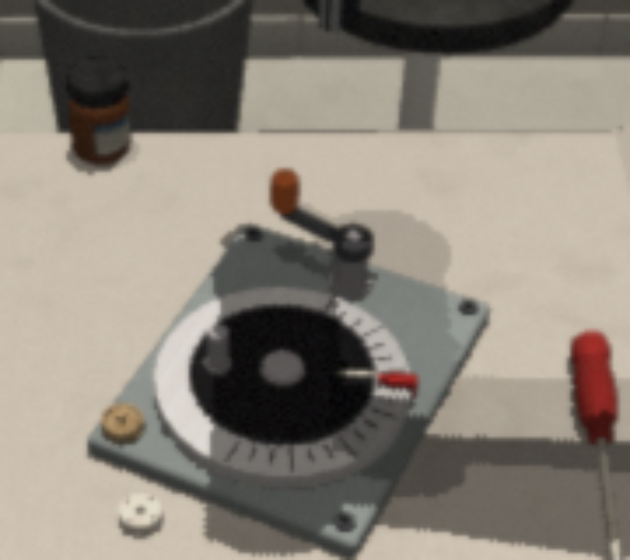

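```bash
python3 -c "
from plant import r
print(r.hand_in()); s=r.get_state(); print(s['time_s'],s['wrist_force'])"
```

```text
the job is handed in; nothing more can be done
None
the job is handed in; nothing more can be done
```

The dial is set to the red rider and the clamp lever is locked at its stop. I handed the job in at about 17 s of the 58 s allowed. The interface gives no verdict.

- **Dial:** I pushed the peg round with the shut fingertips, about 75° anticlockwise at 2–3 N. After the lever was locked, the wrist camera showed the index line within about 0.2° of the rider, and the scene camera also showed the two in line.
- **Lever:** I pushed the knob round until the tool stopped advancing and the force rose to 4.6 N. I then backed off and lifted the hand to 186 mm. The scene camera put the lever at −6.7°, against an expected −7° at the stop.
- **Rest of the scene:** the rider's measured position did not change beyond measurement noise. The loose parts I could see looked undisturbed in the final pictures, though I did not measure them.

One check was less clean. The direct distance from the index end to the rider's point read 2.3–3.0 mm across the last four wrist pictures, under the 3.5 mm limit but close. Nearly all of it is radial: the point measured 63–64 mm from the axis instead of 61 mm. I put that down to calibration and colour-mask error, since the sideways offset was only about 0.2 mm.

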